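Hold the photometer's third filter for a reading

ROBOT

A 7-joint arm with a two-finger parallel gripper is mounted at the origin on the work surface. World frame = base frame: x ahead of the robot, y to its left, z up, the work surface at z = 0. Lengths are in mm, angles in rad, forces in N, time in s.
With the tool pointing down it reaches from about 350 to 900 mm from the base axis. Payload 19.9 kg.
Tool frame: the origin (TCP) lies between the finger pads; the fingertips stand ctrl.finger_overhang ahead of it and the grasp point (between the pads) lies 8 mm behind it (ctrl.finger_overhang is the distance from the TCP to the fingertips, in mm); x points along the fingers, y is the direction in which the jaws open and shut, and the axes are right-handed (so a half turn about x gives the same grasp; the last joint's range is limited). The gripper opens to 85 mm and grips with 20 to 120 N. Pads are 22 mm wide; open, the fingers measure 114 mm over their backs; the gripper's body (76 mm by 85 mm) begins 54 mm behind the grasp point. The pads swing forward as they close: fully open they stand 13 mm farther back than shut.
Start: joints at [-0.042, 0.417, -0.01, 1.614, 0.005, 1.111, -0.053], TCP at [624.982, 0.003, 242.26] pointing down, gripper open.
Joint ranges: [-2.81, 2.81], [-0.39, 2.02], [-1.27, 1.25], [0.06, 2.57], [-1.19, 4.33], [0.19, 2], [-2.82, 2.82]. Speed limits (rad/s): [1.89, 1.89, 2.39, 2.39, 3.01, 3.01, 3.01].

INTERFACE

Orientations are given as a rotation vector (axis times angle).
In Python, from workcell import ctrl gives the robot as it stands. The module is installed in compiled form; this text tells all that it offers.
- The arm moves only by the tool apply_moves, never from a script. Its argument "plan" is a list of rows, each an object with "slide": the shift along the tool's x, y, z in m, a list of three; "spin": the turn about the tool's x in degrees. A call has exactly 10 rows; each row is the pose to reach, as a shift and turn from the pose commanded when the call began, along the tool's axes at that moment; what a row does not reach only later rows make up. A row lasts 1/8 s, in which the tool goes at most 62.5 mm and 10.7 degrees, less where a joint would pass 70% of its speed; a pose out of reach is approached as far as the arm can. A call with a gripper value outside its range is refused whole. "jaw" is the finger opening in m, from 0 to 0.0854, set as the call begins (left out, the last holds). The fingers move at their own pace and stop on an object; "squeeze" is the grip in N (left out, the last holds). Time passes only in rows, so rows that repeat a pose let the fingers close, or fill a call up. It gives the time, the measured TCP pose, the force and the opening at its end, in the units of the state.
- ctrl.get_obs(): the state, without advancing time (a new reading comes with each control period).
- ctrl.grab_frame(name): name is "scene" or "side" or "wrist"; returns a dict with "image" (480x640x3 uint8, blue, green, red), "z_map" (480x640 float32, mm along the optical axis (not along the pixel's ray), 0 where there is no reading), "K" (3x3 intrinsics, pixels), "k1" (the pictures are not rectified: a ray, as slopes to the right and down, at radius r is drawn at 1 + k1 r^2 times it, then the intrinsics apply), "position" and "attitude" of the camera in the world; the wrist camera has in their place "T_tool_cam" (4x4, takes a point from camera to tool coordinates, whose origin is the TCP and whose axes are the tool frame's). Camera axes: x right, y down, z forward; pixel columns grow to the right and rows downward; lengths in mm; the calibration is good to about 2 mm. A picture is of the moment at which its call begins: read the wrist's pose just before it.
- ctrl.sign_off(): hands the job in, once; it reports no verdict.
The state is a dict: "time": time; "joints": joint angles; "joint_vel": joint speeds; "joint_efforts": joint torques, N m; "eef_pos": TCP position; "orientation": TCP orientation; "force": force on the tool from outside, world axes, zero at the start; "ft_torque": the same for the moment, N m; "width": finger opening in mm.
Only numpy, scipy, OpenCV 4.12 (cv2) and the standard library are available. Lean on these libraries where they do the work, as an engineer would, in place of code of your own. Each camera call takes 0.05 s, during which the arm holds its last target. There are 200 camera calls.

TASK

The sample bottle has fallen over: stand it upright, cap up, in the middle of the round pad of the photometer and let go of it. Then turn the photometer's knob clockwise, counting the clicks, to the third stop without going past it, and finish while holding it there, because it springs back when let go. Leave the beaker, the flask and the dropper bottle where they stand.

Things in the scene. Friction and masses are not known exactly. Their poses are not given: they have to be found in the camera images.
- sample_mid (a point): Amber square bottle, black cap, 110 to 210 g, lying on a flat side, left or right of the photometer (swaps places with the beaker). Body 46 x 46 mm, 72 tall; round shoulder, cap 32 across; 100 tall in all. Point on its axis 40 mm above its foot, 23 mm above the bench when lying. z runs from foot to cap; x, y square to the flat sides. At the start the cap points within 70 degrees of world +x.
- pad_top (a point): Centre of the top of the photometer's round dark rubber pad, 84 mm across, 16 mm above the bench, on a flat tongue 124 mm wide on the robot's side of the housing. x towards the housing, z up. The housing's front face is 85 mm from here in +x, the tongue's near edge 55 mm in -x, the knob's axis 145 mm in +x.
- knob_grip (a point): Point to grip on the black knob, on its upright axis, 104 mm above the bench. Disc 52 mm across, 10 thick, underside 72 mm above the bench; on it an upright grip bar 50 mm long (this point's x), 16 mm thick (y), 34 mm tall, top at 116 mm: take it with fingers closing along y. White pointer line at the -x end. Axes turn with the knob; z up.
- knob (a joint): Knob turn, rad, growing clockwise from above; starts at 0 = home end, pointer on the long mark. Click stops at 0.4, 0.8, 1.2 (third), 1.6 and 2.0; end 2.2. A spring pulls home with 0.12 to 0.14 N m throughout; detents add or take up to 0.08: resistance is greatest 0.1 rad past a stop, least (0.05) 0.1 rad before the next, and rises through it. Let go, it springs home.
- beaker: Glass beaker, 72 mm across, 95 mm tall, origin at the centre of its underside, z up. A bystander.
- flask: Small glass conical flask, 56 mm across the foot, 82 mm tall, origin at the centre of its underside, z up. A bystander.
- dropper: Small amber dropper bottle, 36 mm across, 75 mm tall, origin at the centre of its underside, z up. A bystander.
- photometer: Fixed grey instrument; place and yaw vary. Origin on the bench below the knob's axis, x away from the robot, z up. Housing 170 mm in x (from -60 to +110), 200 mm in y, 70 mm tall; in front of it a tongue 12 mm high with the round pad. On the housing's top around the knob: a long home mark and shorter marks at the five stops.
Things that resemble listed ones, but are neither listed nor needed, are in the scene too. What is shaped like the part that bears sample_mid but purple is not meant.

How it is judged:
By the outcome, as a careful person would: the job done as asked, in the order asked, and still so for the second after the job is handed in, while the arm keeps its last pose, push and grip.
It also fails if it takes over 72 s, if anything falls off the work surface, if the arm or the gripper's body presses on something with over 40 N, if the wrist force passes 120 N, or if a joint passes its speed limit or range.

## Working session

There is one attempt and no reset: what is moved stays moved. The work goes in short steps, Python scripts to look and compute and a tool call to move; the robot and the scene stay as the last step left them, time stands still between calls to the robot, and variables do not carry over. Pictures are saved under pics/ and viewed, about 8 in all and at most 12, crops included, and the job is handed in when it is done.

Besides the shell and the picture viewer there is one more tool, called after "Request:" in YAML: its name, and indented under it one key for each argument. apply_moves: Moves the arm, as the interface text tells. Its arguments: {"type":"object","properties":{"plan":{"type":"array"},"jaw":{"type":"number"},"squeeze":{"type":"number"}},"required":["plan"]}

```bash
mkdir -p pics; cat > h.py <<'E'
import numpy as np, cv2
from scipy.spatial.transform import Rotation as R
from workcell import ctrl
def cam(name):
    o=ctrl.get_obs(); f=ctrl.grab_frame(name)
    if name=='wrist':
        T=np.eye(4);T[:3,:3]=R.from_rotvec(o['orientation']).as_matrix();T[:3,3]=o['eef_pos']
        f['T']=T@np.array(f['T_tool_cam'])
    else:
        T=np.eye(4);a=np.array(f['attitude'],float)
        T[:3,:3]=a if a.shape==(3,3) else R.from_rotvec(a).as_matrix() if a.size==3 else R.from_quat(a).as_matrix()
        T[:3,3]=f['position'];f['T']=T
    return f
def rays(f,uv):
    K=np.array(f['K'],float);uv=np.asarray(uv,float).reshape(-1,1,2)
    n=cv2.undistortPoints(uv,K,np.array([f['k1'],0,0,0,0],float)).reshape(-1,2)
    return np.c_[n,np.ones(len(n))]
def onplane(f,uv,z):
    d=rays(f,uv)@f['T'][:3,:3].T; p=f['T'][:3,3]
    return p+d*((z-p[2])/d[:,2])[:,None]
def cloud(f):
    v,u=np.mgrid[:480,:640]; d=rays(f,np.c_[u.ravel(),v.ravel()])*f['z_map'].reshape(-1,1)
    return (d@f['T'][:3,:3].T+f['T'][:3,3]).reshape(480,640,3)
E
python3 - <<'E'
from h import *
o=ctrl.get_obs();print(o,ctrl.finger_overhang)
for n in('scene','side','wrist'):
    f=cam(n);cv2.imwrite(f'pics/{n}0.png',f['image']);print(n,f['K'],f['k1'],f.get('attitude'),f['T'])
    np.savez(f'{n}0.npz',**{k:f[k] for k in('image','z_map','K','k1','T')})
E
```

```text
{'time': 0.0, 'joints': array([-0.04151105,  0.41796768, -0.010302  ,  1.61417638,  0.00470913,
        1.11069324, -0.05300389]), 'joint_vel': array([ 8.63130339e-04,  1.68260024e-05,  1.20308917e-03, -1.86163074e-03,
        1.32839799e-03, -1.50813725e-03, -2.00036934e-03]), 'joint_efforts': array([ 3.43503270e-04, -8.64444852e+01,  6.79280274e-01, -4.34903777e+01,
        1.92400004e-02,  7.37222959e-03,  1.31192037e-04]), 'eef_pos': array([ 6.24666143e+02, -5.78358372e-03,  2.41663271e+02]), 'orientation': array([ 1.20853666,  1.21003092, -1.2101293 ]), 'force': array([-0.07446847, -0.48836944, -0.3103748 ]), 'ft_torque': array([-0.00011505, -0.00503727,  0.03666027]), 'width': 85.80048899459543} 11.0
scene [[608.29685546   0.         325.46813902]
 [  0.         608.29685546 234.22633915]
 [  0.           0.           1.        ]] -0.1508068027439012 [-2.14569935 -1.33060269  0.45338735] [[ 4.47905854e-01  7.01348811e-01 -5.54517981e-01  1.29567308e+03]
 [ 8.94014078e-01 -3.43754400e-01  2.87352989e-01 -3.81001721e+02]
 [ 1.09166814e-02 -6.24453967e-01 -7.80985319e-01  1.118695
[... 262 characters left out ...]
54] [[ 7.14013517e-01 -4.17704820e-01  5.61878439e-01 -1.99543404e+02]
 [-7.00129775e-01 -4.27969091e-01  5.71542435e-01 -7.64527486e+02]
 [ 1.73057506e-03 -8.01476849e-01 -5.98023298e-01  9.23200873e+02]
 [ 0.00000000e+00  0.00000000e+00  0.00000000e+00  1.00000000e+00]]
wrist [[337.60757552   0.         322.17545888]
 [  0.         337.60757552 239.90950751]
 [  0.           0.           1.        ]] -0.03272609532398639 None [[ 9.99998779e-01  5.38809476e-04 -1.46681148e-03  6.23693657e+02]
 [ 1.06992195e-04 -9.60079374e-01 -2.79727698e-01  7.17504477e+01]
 [-1.55897538e-03  2.79727200e-01 -9.60078259e-01  3.73161260e+02]
 [ 0.00000000e+00  0.00000000e+00  0.00000000e+00  1.00000000e+00]]
```

View pics/scene0.png

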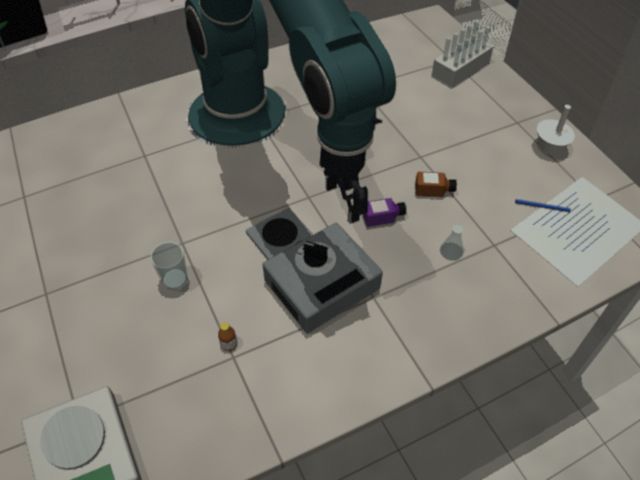

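View pics/side0.png

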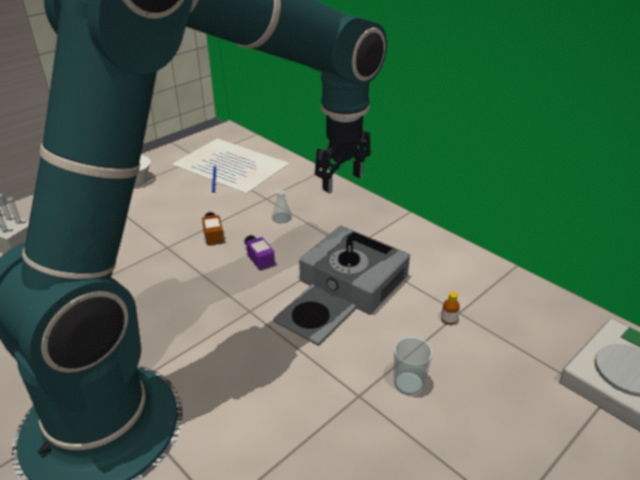

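Scene view: the amber bottle is at (433,184) with its cap to the right. The purple decoy (381,211) is beside it, with the flask at (453,242), beaker at (170,265), dropper at (227,336), pad at (280,232) and knob at (316,252). The side view agrees. Next I'll measure.

```bash
python3 - <<'E'
from h import *
def ld(n): return dict(np.load(n+'0.npz'))
for n,boxes in (('scene',dict(amber=(405,160,465,205),purple=(355,190,412,230),pad=(255,212,305,250),beak=(145,235,195,295),flask=(435,220,470,265),drop=(210,318,245,355))),('side',dict(amber=(195,205,232,250),purple=(240,228,280,272),pad=(285,296,335,332)))):
    f=ld(n);C=cloud(f);hsv=cv2.cvtColor(f['image'],cv2.COLOR_BGR2HSV)
    for k,(a,b,c,d) in boxes.items():
        P=C[b:d,a:c].reshape(-1,3);h=hsv[b:d,a:c].reshape(-1,3)
        ok=f['z_map'][b:d,a:c].ravel()>0
        if k=='pad':
            m=((h[:,2]<50)).astype(np.uint8).reshape(d-b,c-a)
            cs=max(cv2.findContours(m,0,1)[0],key=cv2.contourArea);e=cv2.fitEllipse(cs)
            print(n,k,e,onplane(f,[[e[0][0]+a,e[0][1]+b]],16));continue
        if k=='amber': m=ok&(P[:,2]>8)&(P[:,2]<70)&(((h[:,0]<25)&(h[:,1]>110))|(h[:,2]<60))
        elif k=='purple': m=ok&(P[:,2]>8)&(h[:,0]>120)&(h[:,0]<160)&(h[:,1]>90)
        else: m=ok&(P[:,2]>10)
        Q=P[m]
        if len(Q)<5: print(n,k,len(Q));continue
        r=cv2.minAreaRect(Q[:,:2].astype(np.float32))
        print(n,k,len(Q),'mean',Q.mean(0).round(),'lo',np.percentile(Q,2,0).round(),'hi',np.percentile(Q,98,0).round(),np.round(r[0]),np.round(r[1]),round(r[2]))
        if k=='amber':
            cap=ok&(h[:,2]<60)&(P[:,2]>8);print('  cap',cap.sum(),P[cap].mean(0).round())
f=ld('wrist');cv2.imwrite('pics/w.png',f['image'])
f=ld('scene');cv2.imwrite('pics/crop.png',cv2.resize(f['image'][150:350,230:480],(750,600),interpolation=2))
E
```

```text
scene amber 597 mean [507. 327.  34.] lo [467. 287.  11.] hi [530. 375.  51.] [500. 336.] [99. 48.] 62
  cap 352 [513. 327.  27.]
scene purple 542 mean [536. 159.  44.] lo [503.  11.  10.] hi [696. 209. 300.] [588.  89.] [ 83. 285.] 37
scene pad ((24.356184005737305, 19.95560646057129), (28.129154205322266, 35.303611755371094), 85.59725952148438) [[459.44054236 -68.63536551  16.        ]]
scene beak 1283 mean [ 472. -331.   64.] lo [ 438. -362.   14.] hi [ 504. -300.   98.] [ 471. -331.] [73. 70.] 24
scene flask 529 mean [683. 262.  44.] lo [662. 244.  11.] hi [701. 284.  84.] [679. 265.] [55. 42.] 35
scene drop 414 mean [ 682. -281.   47.] lo [ 665. -297.   12.] hi [ 692. -263.   78.] [ 678. -280.] [37. 35.] 75
side amber 335 mean [481. 308.  34.] lo [457. 283.   9.] hi [521. 370.  48.] [494. 331.] [101.  43.] 62
  cap 11 [518. 370.  38.]
side purple 447 mean [504. 151.  33.] lo [486. 124.  10.] hi [531. 210.  49.] [515. 171.] [94. 44.] 75
side pad ((25.150474548339844, 18.774885177612305), (26.30247688293457, 37.36930465698242), 89.01306915283203) [[457.54200186 -71.74963175  16.        ]]
```

View pics/w.png

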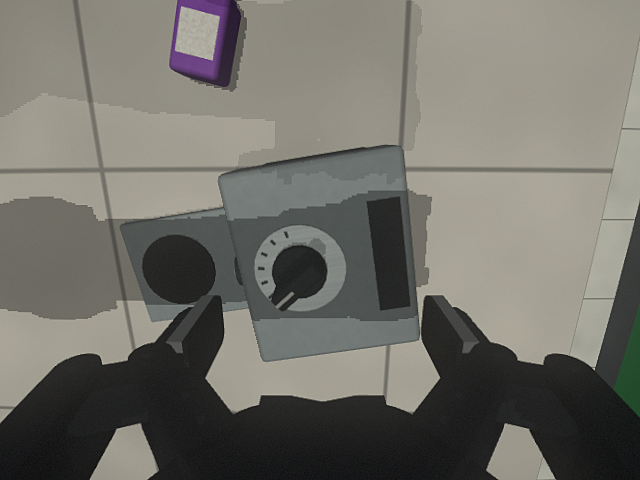

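Request:
apply_moves:
  plan:
    - {"slide": [0.04, -0.106, -0.376], "spin": 28}
    - {"slide": [0.04, -0.106, -0.376], "spin": 28}
    - {"slide": [0.04, -0.106, -0.376], "spin": 28}
    - {"slide": [0.04, -0.106, -0.376], "spin": 28}
    - {"slide": [0.04, -0.106, -0.376], "spin": 28}
    - {"slide": [0.04, -0.106, -0.376], "spin": 28}
    - {"slide": [0.04, -0.106, -0.376], "spin": 28}
    - {"slide": [0.04, -0.106, -0.376], "spin": 28}
    - {"slide": [0.04, -0.106, -0.376], "spin": 28}
    - {"slide": [0.04, -0.106, -0.376], "spin": 28}
  jaw: 0.0854
  squeeze: 20

```text
time: 1.4
eef_pos: [519.6, 374.8, 202.4]
orientation: [1.56, 0.935, -1.56]
force: [-0.5, -0.2, -0.2]
width: 85.5
```

```bash
python3 - <<'E'
from h import *
o=ctrl.get_obs();f=cam('wrist');cv2.imwrite('pics/w1.png',f['image'])
np.savez('w1.npz',**{k:f[k] for k in('image','z_map','K','k1','T')})
M=R.from_rotvec(o['orientation']).as_matrix();print(o['time'],o['eef_pos'],M.round(3))
C=cloud(f);hsv=cv2.cvtColor(f['image'],cv2.COLOR_BGR2HSV)
m=(hsv[...,0]<25)&(hsv[...,1]>120)&(C[...,2]>8)&(f['z_map']>0)
m=m|((C[...,2]>8)&(C[...,2]<60)&(f['z_map']>0)&(np.hypot(C[...,0]-497,C[...,1]-334)<60))
Q=C[m];print(len(Q),cv2.minAreaRect(Q[:,:2].astype(np.float32)),Q[:,2].max())
E
```

```text
1.4 [519.64002089 374.83039399 202.39967791] [[ 0.     0.882 -0.471]
 [-0.    -0.471 -0.882]
 [-1.     0.     0.   ]]
4774 ((498.3562316894531, 338.84967041015625), (99.37210083007812, 45.94148254394531), 60.43168258666992) 48.194645689402705
```

View pics/w1.png

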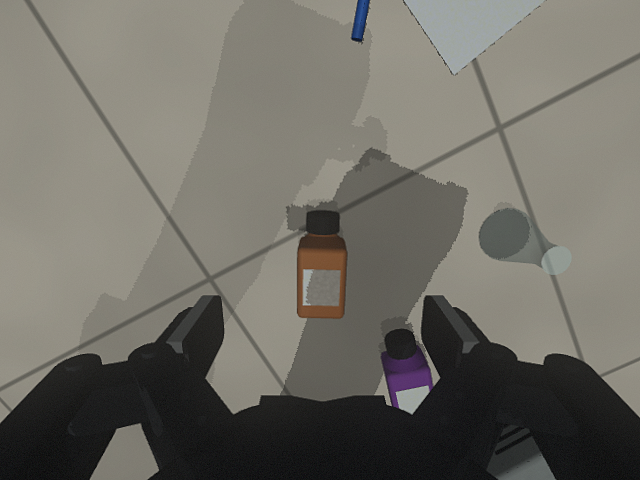

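The wrist view shows the amber bottle at (322,265) with its cap up at (322,222). The purple one (405,370) and the flask (505,235) are clear of it. I'll lower onto the cap.

Request:
apply_moves:
  plan:
    - {"slide": [0.06, 0, -0.005], "spin": 1.5}
    - {"slide": [0.12, 0, -0.005], "spin": 1.5}
    - {"slide": [0.16, 0, -0.005], "spin": 1.5}
    - {"slide": [0.184, 0, -0.005], "spin": 1.5}
    - {"slide": [0.184, 0, -0.005], "spin": 1.5}
    - {"slide": [0.184, 0, -0.005], "spin": 1.5}
    - {"slide": [0.184, 0, -0.005], "spin": 1.5}
    - {"slide": [0.184, 0, -0.005], "spin": 1.5}
    - {"slide": [0.184, 0, -0.005], "spin": 1.5}
    - {"slide": [0.184, 0, -0.005], "spin": 1.5}

```text
time: 2.7
eef_pos: [521.3, 380.5, 18.4]
orientation: [1.578, 0.92, -1.577]
force: [0.3, 0.1, 1.1]
width: 85.3
```

Request:
apply_moves:
  plan:
    - {"slide": [0, 0, 0], "spin": 0}
    - {"slide": [0, 0, 0], "spin": 0}
    - {"slide": [0, 0, 0], "spin": 0}
    - {"slide": [0, 0, 0], "spin": 0}
    - {"slide": [0, 0, 0], "spin": 0}
    - {"slide": [0, 0, 0], "spin": 0}
    - {"slide": [0, 0, 0], "spin": 0}
    - {"slide": [0, 0, 0], "spin": 0}
    - {"slide": [0, 0, 0], "spin": 0}
    - {"slide": [0, 0, 0], "spin": 0}
  jaw: 0.02
  squeeze: 20

```text
time: 3.95
eef_pos: [521.3, 380.4, 18.3]
orientation: [1.577, 0.92, -1.578]
force: [-0.0, -0.0, 2.3]
width: 30.8
```

Request:
apply_moves:
  plan:
    - {"slide": [-0.012, 0, 0], "spin": 0}
    - {"slide": [-0.025, 0, 0], "spin": 0}
    - {"slide": [-0.04, 0, 0], "spin": 0}
    - {"slide": [-0.055, 0, 0], "spin": 0}
    - {"slide": [-0.07, 0, 0], "spin": 0}
    - {"slide": [-0.085, 0, 0], "spin": 0}
    - {"slide": [-0.1, 0, 0], "spin": 0}
    - {"slide": [-0.115, 0, 0], "spin": 0}
    - {"slide": [-0.13, 0, 0], "spin": 0}
    - {"slide": [-0.14, 0, 0], "spin": 0}

```text
time: 5.2
eef_pos: [521.5, 380.5, 159.4]
orientation: [1.578, 0.92, -1.577]
force: [0.2, -0.5, -2.0]
width: 31.3
```

```bash
cat > look.py <<'E'
from h import *
import sys
o=ctrl.get_obs();print(o['time'],o['eef_pos'].round(1),o['width'],o['force'].round(1),o['ft_torque'].round(2))
f=cam('scene');C=cloud(f);hsv=cv2.cvtColor(f['image'],cv2.COLOR_BGR2HSV)
m=(hsv[...,0]<22)&(hsv[...,1]>140)&(f['z_map']>0)&(np.hypot(C[...,0]-o['eef_pos'][0],C[...,1]-o['eef_pos'][1])<130)
Q=C[m];print(len(Q),Q.mean(0).round(),np.percentile(Q,2,0).round(),np.percentile(Q,98,0).round())
np.savez('last.npz',**{k:f[k] for k in('image','z_map','K','k1','T')})
v,u=np.where(m);a,b=max(int(u.mean())-80,0),max(int(v.mean())-60,0)
cv2.imwrite(sys.argv[1],cv2.resize(f['image'][b:b+120,a:a+160],(640,480),interpolation=2))
E
python3 look.py pics/l1.png
```

```text
5.2 [521.5 380.5 159.4] 31.304612620787502 [ 0.2 -0.5 -2. ] [ 0.14 -0.05 -0.  ]
593 [506. 321. 173.] [468. 286. 149.] [527. 362. 189.]
```

Request:
apply_moves:
  plan:
    - {"slide": [0.02, 0, 0], "spin": 0}
    - {"slide": [0.05, 0, 0], "spin": 0}
    - {"slide": [0.05, 0, 0], "spin": 0}
    - {"slide": [0.05, 0, 0], "spin": 0}
    - {"slide": [0.05, 0, 0], "spin": 0}
    - {"slide": [0.05, 0, 0], "spin": 0}
    - {"slide": [0.05, 0, 0], "spin": 0}
    - {"slide": [0.05, 0, 0], "spin": 0}
    - {"slide": [0.05, 0, 0], "spin": 0}
    - {"slide": [0.05, 0, 0], "spin": 0}
  jaw: 0.0305

```text
time: 6.5
eef_pos: [521.3, 380.4, 108.2]
orientation: [1.577, 0.92, -1.578]
force: [0.5, 0.5, -1.2]
width: 31.1
```

```bash
python3 look.py pics/l2.png
```

```text
6.5 [521.3 380.4 108.2] 31.097519505932304 [ 0.5  0.5 -1.2] [0.11 0.01 0.05]
543 [506. 324. 114.] [467. 289.  87.] [525. 361. 133.]
```

Request:
apply_moves:
  plan:
    - {"slide": [0, 0, 0], "spin": 0}
    - {"slide": [0, 0, 0], "spin": 0}
    - {"slide": [0, 0, 0], "spin": 0}
    - {"slide": [0, 0, 0], "spin": 0}
    - {"slide": [0, 0, 0], "spin": 0}
    - {"slide": [0, 0, 0], "spin": 0}
    - {"slide": [0, 0, 0], "spin": 0}
    - {"slide": [0, 0, 0], "spin": 0}
    - {"slide": [0, 0, 0], "spin": 0}
    - {"slide": [0, 0, 0], "spin": 0}
  jaw: 0.031

```text
time: 7.8
eef_pos: [521.3, 380.4, 108.2]
orientation: [1.577, 0.92, -1.578]
force: [-0.4, 1.1, -1.8]
width: 30.9
```

```bash
python3 look.py pics/l3.png
```

```text
7.8 [521.3 380.4 108.2] 30.92334104950687 [-0.4  1.1 -1.8] [ 0.09 -0.07 -0.03]
542 [506. 324. 114.] [469. 289.  86.] [525. 361. 132.]
```

Request:
apply_moves:
  plan:
    - {"slide": [0, 0, 0], "spin": 0}
    - {"slide": [0, 0, 0], "spin": 0}
    - {"slide": [0, 0, 0], "spin": 0}
    - {"slide": [0, 0, 0], "spin": 0}
    - {"slide": [0, 0, 0], "spin": 0}
    - {"slide": [0, 0, 0], "spin": 0}
    - {"slide": [0, 0, 0], "spin": 0}
    - {"slide": [0, 0, 0], "spin": 0}
    - {"slide": [0, 0, 0], "spin": 0}
    - {"slide": [0, 0, 0], "spin": 0}
  jaw: 0.0318

```text
time: 9.1
eef_pos: [521.3, 380.4, 108.2]
orientation: [1.577, 0.92, -1.578]
force: [0.7, 0.3, -0.2]
width: 31.7
```

```bash
python3 look.py pics/l4.png
```

```text
9.1 [521.3 380.4 108.2] 31.71350506399434 [ 0.7  0.3 -0.2] [ 0.04 -0.04  0.02]
676 [549. 410.  38.] [519. 377.  10.] [576. 447.  52.]
```

View pics/l4.png

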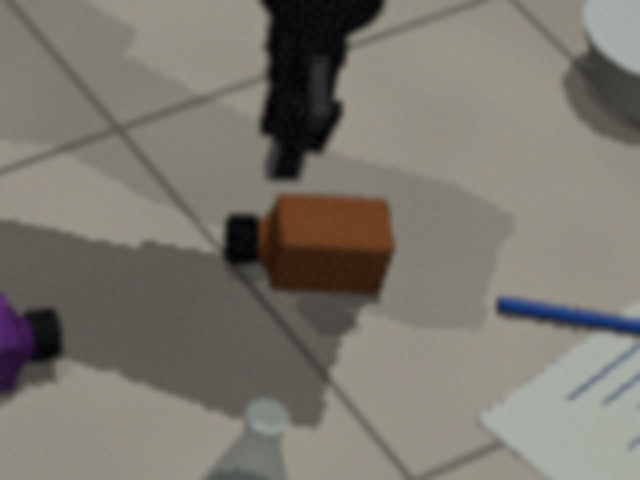

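The bottle swung through and dropped. It's now lying at (330,245) in the crop with its cap to the left, undamaged. I'll raise, re-measure and regrip, then loosen in finer steps.

Request:
apply_moves:
  plan:
    - {"slide": [-0.06, 0, 0], "spin": 0}
    - {"slide": [-0.09, 0, 0], "spin": 0}
    - {"slide": [-0.09, 0, 0], "spin": 0}
    - {"slide": [-0.09, 0, 0], "spin": 0}
    - {"slide": [-0.09, 0, 0], "spin": 0}
    - {"slide": [-0.09, 0, 0], "spin": 0}
    - {"slide": [-0.09, 0, 0], "spin": 0}
    - {"slide": [-0.09, 0, 0], "spin": 0}
    - {"slide": [-0.09, 0, 0], "spin": 0}
    - {"slide": [-0.09, 0, 0], "spin": 0}
  jaw: 0.0854

```text
time: 10.4
eef_pos: [521.3, 380.4, 198.2]
orientation: [1.577, 0.92, -1.578]
force: [0.6, 0.2, 0.3]
width: 85.6
```

```bash
cat > wl.py <<'E'
from h import *
import sys
cx,cy=map(float,sys.argv[1:3])
o=ctrl.get_obs();f=cam('wrist');C=cloud(f);hsv=cv2.cvtColor(f['image'],cv2.COLOR_BGR2HSV)
M=R.from_rotvec(o['orientation']).as_matrix();print(o['time'],o['eef_pos'].round(1),M[:,1:].round(3))
m=(C[...,2]>8)&(C[...,2]<60)&(f['z_map']>0)&(np.hypot(C[...,0]-cx,C[...,1]-cy)<75)
Q=C[m];r=cv2.minAreaRect(Q[:,:2].astype(np.float32));print(len(Q),r,Q[:,2].max())
am=m&(hsv[...,0]<25)&(hsv[...,1]>120);dk=m&(hsv[...,2]<60)
print('amber',C[am].mean(0),'dark',dk.sum(),C[dk].mean(0))
cv2.imwrite('pics/'+sys.argv[3],f['image'])
E
python3 wl.py 545 400 w2.png
```

```text
10.4 [521.3 380.4 198.2] [[ 0.87  -0.492]
 [-0.492 -0.87 ]
 [-0.     0.   ]]
5541 ((535.3073120117188, 408.1114501953125), (98.70465087890625, 46.15061569213867), 60.41359329223633) 48.23241081295845
amber [541.52410967 419.82770824  45.02813874] dark 613 [515.46700763 373.61597325  35.37292469]
```

Request:
apply_moves:
  plan:
    - {"slide": [0.06, -0.0015, 0.012], "spin": 0}
    - {"slide": [0.12, -0.0015, 0.012], "spin": 0}
    - {"slide": [0.16, -0.0015, 0.012], "spin": 0}
    - {"slide": [0.18, -0.0015, 0.012], "spin": 0}
    - {"slide": [0.18, -0.0015, 0.012], "spin": 0}
    - {"slide": [0.18, -0.0015, 0.012], "spin": 0}
    - {"slide": [0.18, -0.0015, 0.012], "spin": 0}
    - {"slide": [0.18, -0.0015, 0.012], "spin": 0}
    - {"slide": [0.18, -0.0015, 0.012], "spin": 0}
    - {"slide": [0.18, -0.0015, 0.012], "spin": 0}

```text
time: 11.7
eef_pos: [514.1, 370.7, 18.4]
orientation: [1.578, 0.92, -1.577]
force: [0.1, 0.2, -0.7]
width: 85.5
```

Request:
apply_moves:
  plan:
    - {"slide": [0, 0, 0], "spin": 0}
    - {"slide": [0, 0, 0], "spin": 0}
    - {"slide": [0, 0, 0], "spin": 0}
    - {"slide": [0, 0, 0], "spin": 0}
    - {"slide": [0, 0, 0], "spin": 0}
    - {"slide": [0, 0, 0], "spin": 0}
    - {"slide": [-0.02, 0, 0], "spin": 0}
    - {"slide": [-0.045, 0, 0], "spin": 0}
    - {"slide": [-0.07, 0, 0], "spin": 0}
    - {"slide": [-0.078, 0, 0], "spin": 0}
  jaw: 0.0305
  squeeze: 20

```text
time: 12.95
eef_pos: [514.7, 371.2, 98.7]
orientation: [1.58, 0.92, -1.575]
force: [0.7, -1.1, -2.0]
width: 30.9
```

Request:
apply_moves:
  plan:
    - {"slide": [0, 0, 0], "spin": 0}
    - {"slide": [0, 0, 0], "spin": 0}
    - {"slide": [0, 0, 0], "spin": 0}
    - {"slide": [0, 0, 0], "spin": 0}
    - {"slide": [0, 0, 0], "spin": 0}
    - {"slide": [0, 0, 0], "spin": 0}
    - {"slide": [0, 0, 0], "spin": 0}
    - {"slide": [0, 0, 0], "spin": 0}
    - {"slide": [0, 0, 0], "spin": 0}
    - {"slide": [0, 0, 0], "spin": 0}
  jaw: 0.0313

```text
time: 14.2
eef_pos: [514.1, 370.7, 96.3]
orientation: [1.577, 0.92, -1.578]
force: [0.2, -0.0, -1.7]
width: 31.3
```

```bash
python3 look.py pics/l5.png
```

```text
14.2 [514.1 370.7  96.3] 31.281110833663835 [ 0.2 -0.  -1.7] [-0.06 -0.01 -0.04]
629 [552. 412. 115.] [523. 379.  88.] [576. 448. 129.]
```

Request:
apply_moves:
  plan:
    - {"slide": [0, 0, 0], "spin": 0}
    - {"slide": [0, 0, 0], "spin": 0}
    - {"slide": [0, 0, 0], "spin": 0}
    - {"slide": [0, 0, 0], "spin": 0}
    - {"slide": [0, 0, 0], "spin": 0}
    - {"slide": [0, 0, 0], "spin": 0}
    - {"slide": [0, 0, 0], "spin": 0}
    - {"slide": [0, 0, 0], "spin": 0}
    - {"slide": [0, 0, 0], "spin": 0}
    - {"slide": [0, 0, 0], "spin": 0}
  jaw: 0.0315

```text
time: 15.5
eef_pos: [514.1, 370.7, 96.3]
orientation: [1.577, 0.92, -1.578]
force: [-0.7, 0.2, -0.7]
width: 31.3
```

```bash
python3 look.py pics/l6.png
```

```text
15.5 [514.1 370.7  96.3] 31.342151532788556 [-0.7  0.2 -0.7] [-0.05  0.07  0.  ]
519 [547. 398.  75.] [525. 365.  37.] [566. 433. 105.]
```

Request:
apply_moves:
  plan:
    - {"slide": [0, 0, 0], "spin": 0}
    - {"slide": [0, 0, 0], "spin": 0}
    - {"slide": [0, 0, 0], "spin": 0}
    - {"slide": [0, 0, 0], "spin": 0}
    - {"slide": [0, 0, 0], "spin": 0}
    - {"slide": [0, 0, 0], "spin": 0}
    - {"slide": [0, 0, 0], "spin": 0}
    - {"slide": [0, 0, 0], "spin": 0}
    - {"slide": [0, 0, 0], "spin": 0}
    - {"slide": [0, 0, 0], "spin": 0}
  jaw: 0.0315

```text
time: 16.8
eef_pos: [514.1, 370.7, 96.3]
orientation: [1.577, 0.92, -1.578]
force: [-1.1, -0.7, -0.9]
width: 31.6
```

```bash
python3 look.py pics/l7.png
```

```text
16.8 [514.1 370.7  96.3] 31.645808900156066 [-1.1 -0.7 -0.9] [-0.08 -0.01  0.01]
517 [547. 398.  75.] [525. 365.  39.] [566. 431. 104.]
```

View pics/l7.png

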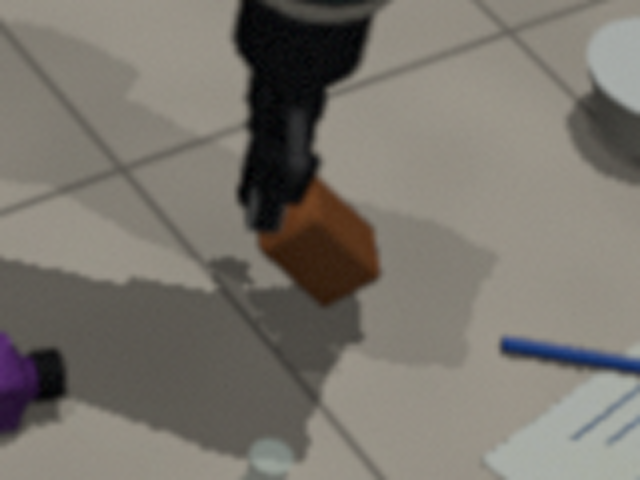

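The bottle hangs tilted about 45° with its foot down at (345,290), held steadily. I'll loosen by another 0.1 mm.

Request:
apply_moves:
  plan:
    - {"slide": [0, 0, 0], "spin": 0}
    - {"slide": [0, 0, 0], "spin": 0}
    - {"slide": [0, 0, 0], "spin": 0}
    - {"slide": [0, 0, 0], "spin": 0}
    - {"slide": [0, 0, 0], "spin": 0}
    - {"slide": [0, 0, 0], "spin": 0}
    - {"slide": [0, 0, 0], "spin": 0}
    - {"slide": [0, 0, 0], "spin": 0}
    - {"slide": [0, 0, 0], "spin": 0}
    - {"slide": [0, 0, 0], "spin": 0}
  jaw: 0.0316

```text
time: 18.1
eef_pos: [514.1, 370.7, 96.2]
orientation: [1.577, 0.92, -1.578]
force: [0.6, -0.7, -2.2]
width: 31.4
```

```bash
python3 look.py pics/l8.png
```

```text
18.1 [514.1 370.7  96.2] 31.405741501678857 [ 0.6 -0.7 -2.2] [-0.04  0.06 -0.  ]
516 [547. 398.  75.] [523. 365.  36.] [566. 431. 103.]
```

Request:
apply_moves:
  plan:
    - {"slide": [0, 0, 0], "spin": 0}
    - {"slide": [0, 0, 0], "spin": 0}
    - {"slide": [0, 0, 0], "spin": 0}
    - {"slide": [0, 0, 0], "spin": 0}
    - {"slide": [0, 0, 0], "spin": 0}
    - {"slide": [0, 0, 0], "spin": 0}
    - {"slide": [0, 0, 0], "spin": 0}
    - {"slide": [0, 0, 0], "spin": 0}
    - {"slide": [0, 0, 0], "spin": 0}
    - {"slide": [0, 0, 0], "spin": 0}
  jaw: 0.0317

```text
time: 19.4
eef_pos: [514.1, 370.7, 96.2]
orientation: [1.577, 0.92, -1.578]
force: [-0.0, 0.0, -1.5]
width: 31.9
```

```bash
python3 look.py pics/l9.png
```

```text
19.4 [514.1 370.7  96.2] 31.86502969026505 [-0.   0.  -1.5] [0.   0.03 0.05]
398 [535. 371.  57.] [507. 352.  17.] [549. 391.  91.]
```

Request:
apply_moves:
  plan:
    - {"slide": [0, 0, 0], "spin": 0}
    - {"slide": [0, 0, 0], "spin": 0}
    - {"slide": [0, 0, 0], "spin": 0}
    - {"slide": [-0.01, 0, 0], "spin": 0}
    - {"slide": [-0.02, 0, 0], "spin": 0}
    - {"slide": [-0.04, 0, 0], "spin": 0}
    - {"slide": [-0.06, 0, 0], "spin": 0}
    - {"slide": [-0.07, 0, 0], "spin": 0}
    - {"slide": [-0.07, 0, 0], "spin": 0}
    - {"slide": [-0.07, 0, 0], "spin": 0}
  jaw: 0.02
  squeeze: 30

```text
time: 20.7
eef_pos: [513.8, 370.5, 165.7]
orientation: [1.577, 0.92, -1.578]
force: [1.3, 0.2, -1.6]
width: 30.9
```

```bash
python3 look.py pics/l10.png; python3 - <<'E'
from h import *
o=ctrl.get_obs();im=[]
for n in('scene','side'):
    f=cam(n);C=cloud(f);hsv=cv2.cvtColor(f['image'],cv2.COLOR_BGR2HSV)
    m=(hsv[...,0]<22)&(hsv[...,1]>110)&(f['z_map']>0)&(np.hypot(C[...,0]-o['eef_pos'][0],C[...,1]-o['eef_pos'][1])<110)
    Q=C[m];print(n,len(Q),np.percentile(Q,[2,98],0).round())
    # tilt: centre of upper and lower slabs
    lo,hi=np.percentile(Q[:,2],[5,95])
    for a,b in((lo,lo+20),(hi-20,hi)):
        S=Q[(Q[:,2]>=a)&(Q[:,2]<=b)];print('  slab',S.mean(0).round(1))
    v,u=np.where(m);a,b=int(u.mean())-65,int(v.mean())-95
    a=max(a,0);b=max(b,0);im.append(cv2.resize(f['image'][b:b+190,a:a+130],(390,570),interpolation=2))
cv2.imwrite('pics/both.png',np.hstack(im))
E
```

```text
20.7 [513.8 370.5 165.7] 30.87913778838009 [ 1.3  0.2 -1.6] [-0.02 -0.04  0.05]
430 [535. 371. 127.] [505. 352.  87.] [549. 391. 159.]
scene 458 [[501. 352.  87.]
 [550. 392. 162.]]
  slab [539.8 375.7  99.7]
  slab [528.5 368.4 147.6]
side 267 [[490. 349.  80.]
 [527. 378. 160.]]
  slab [507.8 367.3  87.7]
  slab [507.9 362.1 145.9]
```

View pics/both.png

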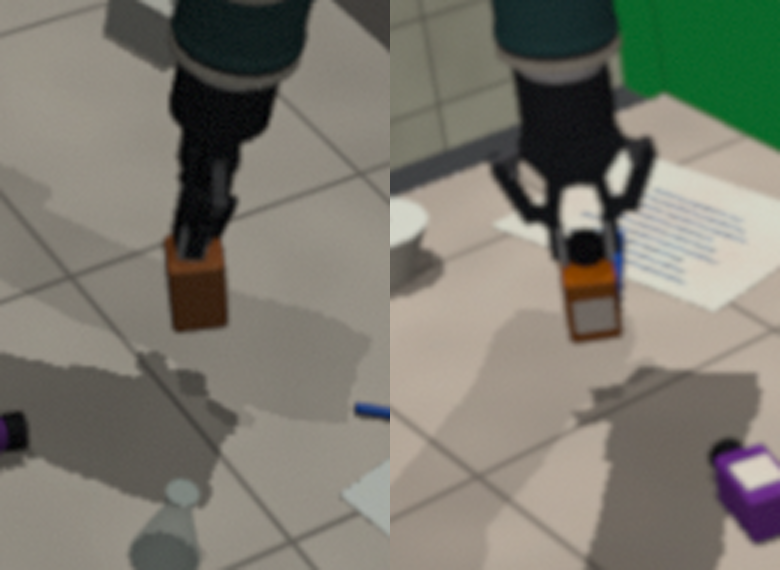

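```bash
python3 - <<'E'
from h import *
o=ctrl.get_obs();M=R.from_rotvec(o['orientation']).as_matrix()
A=[]
for n in('scene','side'):
    f=cam(n);C=cloud(f);hsv=cv2.cvtColor(f['image'],cv2.COLOR_BGR2HSV)
    m=(hsv[...,0]<22)&(hsv[...,1]>110)&(f['z_map']>0)&(np.hypot(C[...,0]-o['eef_pos'][0],C[...,1]-o['eef_pos'][1])<60)
    m=cv2.erode(m.astype(np.uint8),np.ones((2,2)))>0
    A.append((C[m]-o['eef_pos'])@M)  # tool coords
for n,Q in zip(('scene','side'),A):
  for a,b in((15,40),(40,60),(60,80)):
    S=Q[(Q[:,0]>a)&(Q[:,0]<b)];print(n,(a,b),len(S),'y,z lo',np.percentile(S[:,1:],3,0).round(1),'hi',np.percentile(S[:,1:],97,0).round(1))
# wrist0: pad, knob, housing
f=dict(np.load('wrist0.npz'));g=cv2.cvtColor(f['image'],cv2.COLOR_BGR2GRAY)
c=g[225:312,130:226]
m=(c<40).astype(np.uint8);cs=max(cv2.findContours(m,0,1)[0],key=cv2.contourArea);e=cv2.fitEllipse(cs)
print('pad',e,onplane(f,[[e[0][0]+130,e[0][1]+225]],16))
corn=onplane(f,[[219,177],[402,147],[418,340],[262,360]],70);print('housing corners',corn.round(1))
print('pointer/knob',onplane(f,[[290,297],[278,308]],90).round(1))
C=cloud(f);s=C[230:312,250:350].reshape(-1,3);s=s[(s[:,2]>108)&(s[:,2]<125)];r=cv2.minAreaRect(s[:,:2].astype(np.float32));print('bar',len(s),s.mean(0),r)
x=cv2.resize(f['image'][210:330,240:360],(600,600),interpolation=2);cv2.imwrite('pics/knob0.png',x)
E
```

```text
scene (15, 40) 153 y,z lo [ -3.5 -28.2] hi [24.9 11.2]
scene (40, 60) 106 y,z lo [ 16.7 -33.7] hi [23.4  4. ]
scene (60, 80) 86 y,z lo [ 16.6 -36.2] hi [24.2 -1.5]
side (15, 40) 142 y,z lo [-19.    2.4] hi [17.9 19.1]
side (40, 60) 13 y,z lo [-18.8   2.9] hi [16.4 10.9]Traceback (most recent call last):
  File "<stdin>", line 11, in <module>
    return _quantile_unchecked(
        a, q, axis, out, overwrite_input, method, keepdims, weights)
    return _ureduce(a,
                    func=_quantile_ureduce_func,
    ...<5 lines>...
                    overwrite_input=overwrite_input,
                    method=method)
    r = func(a, **kwargs)
    result = _quantile(arr,
                       quantiles=q,
    ...<2 lines>...
                       out=out,
                       weights=wgt)
    slices_having_nans = np.isnan(arr[-1, ...])
                                  ~~~^^^^^^^^^
IndexError: index -1 is out of bounds for axis 0 with size 0
```

```bash
python3 - <<'E'
from h import *
f=dict(np.load('wrist0.npz'));g=cv2.cvtColor(f['image'],cv2.COLOR_BGR2GRAY)
c=g[225:312,130:226]
m=(c<40).astype(np.uint8);cs=max(cv2.findContours(m,0,1)[0],key=cv2.contourArea);e=cv2.fitEllipse(cs)
print('pad',e,onplane(f,[[e[0][0]+130,e[0][1]+225]],16))
corn=onplane(f,[[219,177],[402,147],[418,340],[262,360]],70);print('housing corners',corn.round(1))
C=cloud(f);s=C[230:312,250:350].reshape(-1,3);s=s[(s[:,2]>108)&(s[:,2]<125)]
if len(s)>5:r=cv2.minAreaRect(s[:,:2].astype(np.float32));print('bar',len(s),s.mean(0),r)
else: print(np.nanmax(C[230:312,250:350,2]))
x=cv2.resize(f['image'][210:330,240:360],(600,600),interpolation=2);cv2.imwrite('pics/knob0.png',x)
E
```

```text
pad ((49.38780975341797, 45.44170379638672), (63.3038330078125, 71.78783416748047), 99.17890930175781) [[460.40389422 -68.65040219  16.        ]]
housing corners [[ 531.3   41.8   70. ]
 [ 692.6   67.6   70. ]
 [ 721.9 -123.9   70. ]
 [ 560.1 -147.9   70. ]]
bar 1132 [602.45848772 -43.27049766 115.026379  ] ((602.3014526367188, -44.87213897705078), (49.6880989074707, 16.59884262084961), 43.60988235473633)
```

View pics/knob0.png

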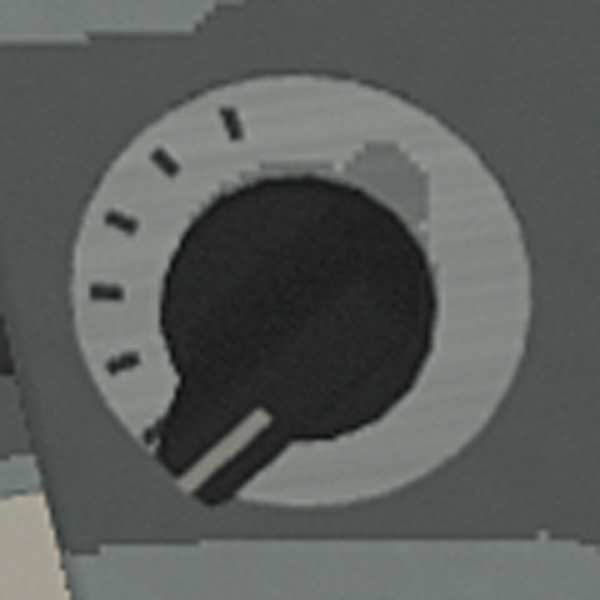

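The knob crop shows the pointer at home (lower left, about 223°), with five stop marks running clockwise on the left. Now I'll carry the bottle to the pad.

Request:
apply_moves:
  plan:
    - {"slide": [0, 0.007, 0.017], "spin": 0}
    - {"slide": [0, 0.02, 0.051], "spin": 0}
    - {"slide": [0, 0.039, 0.099], "spin": 0}
    - {"slide": [0, 0.059, 0.15], "spin": 0}
    - {"slide": [0, 0.081, 0.206], "spin": 0}
    - {"slide": [0, 0.103, 0.261], "spin": 0}
    - {"slide": [0, 0.125, 0.317], "spin": 0}
    - {"slide": [0, 0.145, 0.369], "spin": 0}
    - {"slide": [0, 0.161, 0.407], "spin": 0}
    - {"slide": [0, 0.169, 0.429], "spin": 0}

```text
time: 22.2
eef_pos: [448.9, -88.6, 166.4]
orientation: [1.579, 0.918, -1.579]
force: [0.7, -0.2, -0.9]
width: 30.5
```

```bash
python3 - <<'E'
from h import *
o=ctrl.get_obs();M=R.from_rotvec(o['orientation']).as_matrix();print(o['time'],o['eef_pos'].round(1),o['force'],o['width'])
im=[]
for n in('scene','side'):
    f=cam(n);C=cloud(f);hsv=cv2.cvtColor(f['image'],cv2.COLOR_BGR2HSV)
    m=(hsv[...,0]<22)&(hsv[...,1]>110)&(f['z_map']>0)&(np.hypot(C[...,0]-o['eef_pos'][0],C[...,1]-o['eef_pos'][1])<60)&(C[...,2]>30)
    v,u=np.where(m)
    Q=(C[m]-o['eef_pos'])@M
    for a in range(10,91,10):
        S=Q[(Q[:,0]>a)&(Q[:,0]<a+10)]
        if len(S)>4:print(n,a,len(S),np.percentile(S[:,1:],3,0).round(1),np.percentile(S[:,1:],97,0).round(1))
    a,b=int(u.mean())-60,int(v.mean())-60
    im.append(cv2.resize(f['image'][b:b+140,a:a+120],(390,455),interpolation=2))
cv2.imwrite('pics/both2.png',np.hstack(im))
E
```

```text
22.2 [448.9 -88.6 166.4] [ 0.72567843 -0.15343543 -0.92443704] 30.52443529803071
scene 10 123 [-16.5 -29.8] [21.9  5.1]
scene 20 96 [ -5.4 -32.6] [25.1 12.3]
scene 30 78 [-11.2 -35.2] [23.8  5.2]
scene 40 83 [ -6.8 -38.1] [24.2  3.8]
scene 50 79 [ -5.9 -40.2] [24.5  2.2]
scene 60 71 [ -8.3 -41.9] [24.7  0.3]
scene 70 54 [ 15.1 -41.6] [23.9 -0.9]
scene 80 20 [ 17.4 -31.3] [22.8 -3.8]
side 10 96 [-19.6   0.7] [19.2 16.7]
side 20 130 [-21.9 -11.1] [22.2 19.8]
side 30 77 [-22.  -15.3] [20.1 17.9]
side 40 23 [-22.  -18.4] [21.1 13.7]
side 50 23 [-22.2 -19.4] [-17.9  10.4]
side 60 19 [-22. -21.] [-17.3   8.1]
side 70 20 [-21.8 -21.7] [17.2  8.1]
side 80 35 [-18.9   0.9] [15.   6.3]
```

View pics/both2.png

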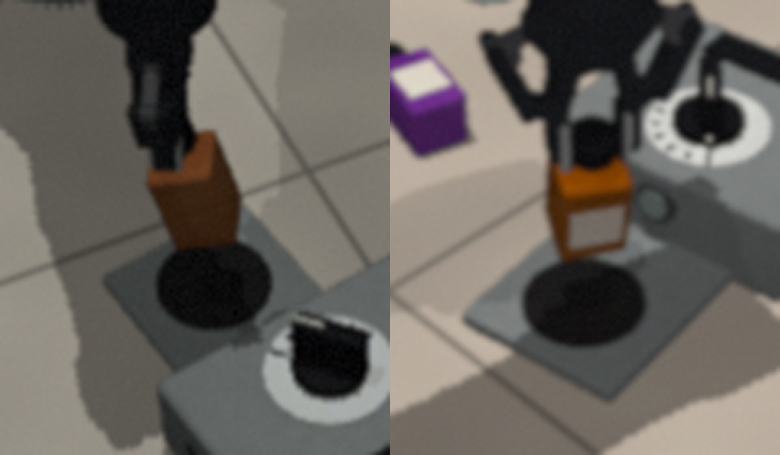

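Both views show the bottle over the far side of the pad, tilted about 13° with its foot towards +u. I'll set its near bottom edge on the pad, then push the cap 22 mm along +u to pivot it upright about that edge.

Request:
apply_moves:
  plan:
    - {"slide": [0.01, 0, 0], "spin": 0}
    - {"slide": [0.025, 0, 0], "spin": 0}
    - {"slide": [0.038, 0, 0], "spin": 0}
    - {"slide": [0.046, 0, 0], "spin": 0}
    - {"slide": [0.052, 0, 0], "spin": 0}
    - {"slide": [0.056, 0, 0], "spin": 0}
    - {"slide": [0.059, 0, 0], "spin": 0}
    - {"slide": [0.06, 0, 0], "spin": 0}
    - {"slide": [0.06, 0, 0], "spin": 0}
    - {"slide": [0.06, 0, 0], "spin": 0}
  squeeze: 20

```text
time: 23.55
eef_pos: [451.5, -85.9, 107.9]
orientation: [1.58, 0.918, -1.574]
force: [-3.5, 2.0, 27.2]
width: 30.5
```

Request:
apply_moves:
  plan:
    - {"slide": [-0.002, 0, -0.002], "spin": 0}
    - {"slide": [-0.002, 0, -0.005], "spin": 0}
    - {"slide": [-0.002, 0, -0.008], "spin": 0}
    - {"slide": [-0.002, 0, -0.011], "spin": 0}
    - {"slide": [-0.001, 0, -0.014], "spin": 0}
    - {"slide": [-0.001, 0, -0.017], "spin": 0}
    - {"slide": [0, 0, -0.02], "spin": 0}
    - {"slide": [0, 0, -0.022], "spin": 0}
    - {"slide": [0.001, 0, -0.022], "spin": 0}
    - {"slide": [0.002, 0, -0.022], "spin": 0}

```text
time: 24.8
eef_pos: [462.1, -66.0, 105.3]
orientation: [1.579, 0.92, -1.575]
force: [-2.9, 5.6, 32.7]
width: 30.9
```

```bash
cat > tilt.py <<'E'
from h import *
import sys
o=ctrl.get_obs();M=R.from_rotvec(o['orientation']).as_matrix();print(o['time'],o['eef_pos'].round(1),o['force'],o['width'])
im=[]
for n in('scene','side'):
    f=cam(n);C=cloud(f);hsv=cv2.cvtColor(f['image'],cv2.COLOR_BGR2HSV)
    m=(hsv[...,0]<22)&(hsv[...,1]>110)&(f['z_map']>0)&(np.hypot(C[...,0]-460,C[...,1]+68)<60)&(C[...,2]>10)
    v,u=np.where(m)
    Q=C[m]@M;P=np.array([459.8,-68.6,0])@M
    Q=Q-P
    for a in range(-105,-10,10):
        S=Q[(Q[:,0]>a)&(Q[:,0]<a+10)]
        if len(S)>9:print(n,-a,len(S),np.percentile(S[:,1:],3,0).round(1),np.percentile(S[:,1:],97,0).round(1))
    a,b=int(u.mean())-60,int(v.mean())-60
    im.append(cv2.resize(f['image'][b:b+140,a:a+120],(390,455),interpolation=2))
cv2.imwrite('pics/'+sys.argv[1],np.hstack(im))
E
python3 tilt.py t1.png
```

```text
24.8 [462.1 -66.  105.3] [-2.94518548  5.61384477 32.65569646] 30.86345499347936
scene 105 23 [ -2.1 -23.9] [24.4 -0.2]
scene 95 130 [-17.4 -28.3] [22.7 14.1]
scene 85 77 [ -5.3 -29.6] [24.1 15.4]
scene 75 67 [ -2.3 -30.6] [23.7 12.3]
scene 65 60 [ -1. -31.] [24.5 12.9]
scene 55 62 [  4.6 -31.4] [24.4 11.2]
scene 45 62 [ -3.9 -32.3] [24.4 11.6]
scene 35 58 [  3.7 -32.9] [23.7 10.5]
scene 25 40 [-25.3 -34.1] [21.4 24.6]
side 105 39 [-13.6   3.1] [12.9 12.6]
side 95 150 [-21.1  -3.3] [20.3 18.6]
side 85 91 [-22.  -12.4] [19.9 19.4]
side 75 49 [-22.4 -13.7] [18.2 19.1]
side 65 27 [-23.  -15.7] [21.2 15.6]
side 55 23 [-23.  -14.7] [21.  15.4]
side 45 20 [-23.  -15.6] [21.7 13. ]
side 35 45 [-23.1 -15.3] [21.1 15.7]
side 25 78 [-24.5 -17.9] [28.5 15. ]
side 15 14 [-23.2 -25. ] [30.5 10.3]
```

Request:
apply_moves:
  plan:
    - {"slide": [-0.002, 0, 0], "spin": 0}
    - {"slide": [-0.002, 0, 0], "spin": 0}
    - {"slide": [-0.002, 0, 0], "spin": 0}
    - {"slide": [-0.002, 0, 0], "spin": 0}
    - {"slide": [-0.002, 0, 0], "spin": 0}
    - {"slide": [-0.002, 0, 0], "spin": 0}
    - {"slide": [-0.002, 0, 0], "spin": 0}
    - {"slide": [-0.002, 0, 0], "spin": 0}
    - {"slide": [-0.002, 0, 0], "spin": 0}
    - {"slide": [-0.002, 0, 0], "spin": 0}
  jaw: 0.045

```text
time: 26.15
eef_pos: [460.8, -66.7, 106.3]
orientation: [1.577, 0.92, -1.578]
force: [-0.3, -0.2, 0.5]
width: 45.1
```

```bash
python3 tilt.py t2.png
```

```text
26.15 [460.8 -66.7 106.3] [-0.26710362 -0.24344845  0.45884786] 45.08816100242375
scene 105 22 [  1.9 -25.4] [31.9  3.5]
scene 95 107 [-19.6 -32.8] [23.5  4. ]
scene 85 70 [ -1.8 -33.4] [24.1  9.4]
scene 75 63 [ -0.3 -33.5] [23.6 10.4]
scene 65 60 [ 15.1 -32.2] [24.8 11.2]
scene 55 58 [  5.8 -33.4] [23.7 10.8]
scene 45 59 [ 13.8 -33.3] [23.6 10.3]
scene 35 58 [  6.5 -33.6] [23.6 10.2]
scene 25 42 [ -8.1 -33.7] [21.8 14.1]
side 105 45 [-20.2  -8.7] [14.9  8.8]
side 95 157 [-21.8 -12.1] [20.  13.2]
side 85 91 [-23.   -0.7] [18.8 15.4]
side 75 52 [-23.3 -11.6] [19.  15.3]
side 65 18 [-23.4 -12.3] [19.3 14.1]
side 55 21 [-23.7 -14.8] [20.8 12.6]
side 45 24 [-23.3 -14.3] [22.5 12.6]
side 35 46 [-22.9 -15.8] [21.1 15.8]
side 25 82 [-24.5 -19.9] [23.  15.2]
side 15 11 [-24.  -23.2] [29.8  9.6]
```

The bottle now stands upright on the pad, but about 10.5 mm off centre along +u. I'll regrip the cap centrally, lift slightly, shift it and set it down.

Request:
apply_moves:
  plan:
    - {"slide": [0, 0, -0.004], "spin": 0}
    - {"slide": [0, 0, -0.008], "spin": 0}
    - {"slide": [0, 0, -0.008], "spin": 0}
    - {"slide": [0, 0, -0.008], "spin": 0}
    - {"slide": [0, 0, -0.008], "spin": 0}
    - {"slide": [0, 0, -0.008], "spin": 0}
    - {"slide": [0, 0, -0.008], "spin": 0}
    - {"slide": [0, 0, -0.008], "spin": 0}
    - {"slide": [0, 0, -0.008], "spin": 0}
    - {"slide": [0, 0, -0.008], "spin": 0}

```text
time: 27.5
eef_pos: [464.7, -59.8, 106.3]
orientation: [1.577, 0.92, -1.578]
force: [0.3, -0.4, 0.2]
width: 45.4
```

Request:
apply_moves:
  plan:
    - {"slide": [0, 0, 0], "spin": 0}
    - {"slide": [0, 0, 0], "spin": 0}
    - {"slide": [0, 0, 0], "spin": 0}
    - {"slide": [0, 0, 0], "spin": 0}
    - {"slide": [0, 0, 0], "spin": 0}
    - {"slide": [-0.004, 0, 0], "spin": 0}
    - {"slide": [-0.008, 0, 0], "spin": 0}
    - {"slide": [-0.008, 0, 0.004], "spin": 0}
    - {"slide": [-0.008, 0, 0.008], "spin": 0}
    - {"slide": [-0.008, 0, 0.0105], "spin": 0}
  jaw: 0.02
  squeeze: 35

```text
time: 28.75
eef_pos: [459.3, -69.3, 114.2]
orientation: [1.578, 0.92, -1.578]
force: [-1.1, -0.7, -1.5]
width: 30.9
```

Request:
apply_moves:
  plan:
    - {"slide": [0, 0, 0], "spin": 0}
    - {"slide": [0, 0, 0], "spin": 0}
    - {"slide": [0, 0, 0], "spin": 0}
    - {"slide": [0.002, 0, 0], "spin": 0}
    - {"slide": [0.004, 0, 0], "spin": 0}
    - {"slide": [0.006, 0, 0], "spin": 0}
    - {"slide": [0.007, 0, 0], "spin": 0}
    - {"slide": [0.008, 0, 0], "spin": 0}
    - {"slide": [0.0085, 0, 0], "spin": 0}
    - {"slide": [0.0085, 0, 0], "spin": 0}

```text
time: 30.0
eef_pos: [459.8, -68.9, 106.4]
orientation: [1.578, 0.92, -1.577]
force: [-5.0, 1.2, 14.3]
width: 31.0
```

```bash
python3 tilt.py t3.png
```

```text
30.0 [459.8 -68.9 106.4] [-5.01480036  1.20306774 14.3337664 ] 30.981062910817023
scene 105 20 [ -2.9 -16.4] [26.3  7.9]
scene 95 134 [-18.  -22.1] [22.8 20.4]
scene 85 75 [ -3.2 -22.8] [24.3 19.9]
scene 75 61 [ 10.3 -23. ] [23.4 21.1]
scene 65 56 [ 12.4 -22.8] [24.  20.6]
scene 55 56 [  8.2 -22.8] [23.  22.6]
scene 45 68 [ -4.4 -22.9] [23.5 18.7]
scene 35 57 [  0.7 -23.1] [24.4 21.1]
scene 25 40 [-18.2 -23.6] [22.2 30.2]
side 105 42 [-14.8   7.1] [14.5 17.6]
side 95 151 [-21.3   1.4] [19.6 24.7]
side 85 99 [-22.6  -1.3] [20.5 25.8]
side 75 53 [-22.8  -3.7] [20.7 26.1]
side 65 19 [-23.   -6.2] [21.  23.8]
side 55 22 [-23.1  -5.4] [21.2 22.8]
side 45 20 [-23.2  -6.8] [21.3 23.6]
side 35 50 [-22.6  -7.7] [21.5 27.8]
side 25 83 [-23.9 -16.4] [31.  25.5]
side 15 18 [-24.2 -23.8] [31.4 19.8]
```

Request:
apply_moves:
  plan:
    - {"slide": [-0.001, 0, 0], "spin": 0}
    - {"slide": [-0.001, 0, 0], "spin": 0}
    - {"slide": [-0.001, 0, 0], "spin": 0}
    - {"slide": [-0.001, 0, 0], "spin": 0}
    - {"slide": [-0.01, 0, 0], "spin": 0}
    - {"slide": [-0.03, 0, 0], "spin": 0}
    - {"slide": [-0.06, 0, 0], "spin": 0}
    - {"slide": [-0.09, 0, 0], "spin": 0}
    - {"slide": [-0.1, 0, 0], "spin": 0}
    - {"slide": [-0.1, 0, 0], "spin": 0}
  jaw: 0.07

```text
time: 31.35
eef_pos: [459.7, -68.9, 206.1]
orientation: [1.578, 0.919, -1.577]
force: [-0.4, -0.2, 0.2]
width: 69.7
```

```bash
python3 tilt.py t4.png | grep -E ' (105|95|65|45) |\['; python3 - <<'E'
from h import *
print(ctrl.get_obs()['joints'].round(2))
f=cam('wrist');C=cloud(f);m=(C[...,2]>108)&(C[...,2]<125)&(np.hypot(C[...,0]-602,C[...,1]+45)<35)&(f['z_map']>0)
print(m.sum());s=C[m]
if len(s)>10:print(s.mean(0),cv2.minAreaRect(s[:,:2].astype(np.float32)))
E
```

```text
31.35 [459.7 -68.9 206.1] [-0.36230357 -0.17813818  0.15202589] 69.7352822196896
scene 105 35 [ -2.9 -16. ] [16.8 16.3]
scene 95 177 [-16.7 -22.2] [22.3 20.8]
scene 85 63 [ -8.3 -22.9] [24.  20.5]
scene 75 67 [ 11.6 -23. ] [23.8 21.1]
scene 65 54 [ 12.4 -23. ] [23.6 19.5]
scene 55 68 [ -2.  -23.1] [24.  20.3]
scene 45 59 [  2.  -23.3] [24.7 21.9]
scene 35 57 [  3.1 -23.2] [23.6 19.9]
scene 25 49 [-19.4 -23.2] [22.4 30.9]
side 105 45 [-15.4   2.5] [14.3 16.2]
side 95 178 [-21.  -13.1] [19.7 24.1]
side 85 88 [-22.7  -8.7] [17.8 26.2]
side 75 57 [-22.8  -3.7] [18.4 25.2]
side 65 17 [-23.1  -6. ] [-19.5  22.1]
side 55 22 [-22.9  -4.4] [21.2 22.2]
side 45 19 [-23.2  -5.1] [21.2 24.3]
side 35 56 [-23.3 -10.1] [21.4 26.4]
side 25 86 [-24.2 -12.1] [31.3 24.1]
[-0.05  0.17  0.14  2.04 -0.03  0.93 -0.4 ]
2336
[600.28713134 -44.37170875 114.92979459] ((601.1535034179688, -45.39067840576172), (49.42451858520508, 16.849590301513672), 43.71561050415039)
```

The bottle stands upright and centred within about 1 mm. Now the knob: axis at (601.5, -45.2), bar at 43.7°.

Request:
apply_moves:
  plan:
    - {"slide": [0, 0.015, -0.012], "spin": 5}
    - {"slide": [0, 0.04, -0.032], "spin": 10}
    - {"slide": [0, 0.07, -0.056], "spin": 15}
    - {"slide": [0, 0.095, -0.077], "spin": 16.8}
    - {"slide": [0.02, 0.108, -0.087], "spin": 16.8}
    - {"slide": [0.05, 0.1117, -0.0904], "spin": 16.8}
    - {"slide": [0.06, 0.1117, -0.0904], "spin": 16.8}
    - {"slide": [0.06, 0.1117, -0.0904], "spin": 16.8}
    - {"slide": [0.06, 0.1117, -0.0904], "spin": 16.8}
    - {"slide": [0.06, 0.1117, -0.0904], "spin": 16.8}
  jaw: 0.06

```text
time: 32.75
eef_pos: [601.6, -45.3, 146.7]
orientation: [1.776, 0.711, -1.774]
force: [-0.2, -0.0, -0.2]
width: 60.1
```

```bash
python3 - <<'E'
from h import *
o=ctrl.get_obs();M=R.from_rotvec(o['orientation']).as_matrix()
print(o['eef_pos'].round(1),np.degrees(np.arctan2(M[1,1],M[0,1])),o['width'],o['joints'].round(2))
for n in ('scene','side','wrist'):
    f=cam(n);C=cloud(f);m=(C[...,2]>108)&(C[...,2]<122)&(np.hypot(C[...,0]-602,C[...,1]+45)<35)&(f['z_map']>0)
    s=C[m];print(n,len(s),cv2.minAreaRect(s[:,:2].astype(np.float32)) if len(s)>10 else '')
E
```

```text
[601.6 -45.3 146.7] -46.303768398960095 60.05828799526201 [-0.1   0.49  0.16  1.76 -0.09  0.9  -0.71]
scene 99 ((603.4378051757812, -46.40215301513672), (50.431396484375, 18.6522159576416), 43.23143768310547)
side 112 ((600.5604248046875, -49.590694427490234), (51.11260223388672, 15.512062072753906), 43.75568389892578)
wrist 2735 ((602.5946044921875, -45.21449279785156), (49.414024353027344, 15.969507217407227), 43.26070785522461)
```

Request:
apply_moves:
  plan:
    - {"slide": [0.015, 0, 0], "spin": 0}
    - {"slide": [0.03, 0, 0], "spin": 0}
    - {"slide": [0.04, 0, 0], "spin": 0}
    - {"slide": [0.046, 0, 0], "spin": 0}
    - {"slide": [0.048, 0, 0], "spin": 0}
    - {"slide": [0.048, 0, 0], "spin": 0}
    - {"slide": [0.048, 0, 0], "spin": 0}
    - {"slide": [0.048, 0, 0], "spin": 0}
    - {"slide": [0.048, 0, 0], "spin": 0}
    - {"slide": [0.048, 0, 0], "spin": 0}

```text
time: 34.15
eef_pos: [601.3, -45.2, 97.8]
orientation: [1.775, 0.712, -1.775]
force: [-0.6, 0.3, 0.3]
width: 60.0
```

Request:
apply_moves:
  plan:
    - {"slide": [0, 0, 0], "spin": 0}
    - {"slide": [0, 0, 0], "spin": 0}
    - {"slide": [0, 0, 0], "spin": 0}
    - {"slide": [0, 0, 0], "spin": 0}
    - {"slide": [0, 0, 0], "spin": 0}
    - {"slide": [0, 0, 0], "spin": 0}
    - {"slide": [0, 0, 0], "spin": 0}
    - {"slide": [0, 0, 0], "spin": 0}
    - {"slide": [0, 0, 0], "spin": 0}
    - {"slide": [0, 0, 0], "spin": 0}
  jaw: 0.005
  squeeze: 70

```text
time: 35.4
eef_pos: [602.4, -46.4, 98.3]
orientation: [1.777, 0.709, -1.773]
force: [8.3, -6.3, -2.1]
width: 15.1
```

```bash
cat > k.py <<'E'
from h import *
o=ctrl.get_obs();M=R.from_rotvec(o['orientation']).as_matrix()
a=np.degrees(np.arctan2(M[1,1],M[0,1]));print(o['time'],o['eef_pos'].round(1),'yaw',a,'turned',np.radians(-46.3-a),'w',o['width'],o['force'].round(1),o['ft_torque'].round(2),o['joints'].round(2))
E
python3 k.py
```

```text
35.4 [602.4 -46.4  98.3] yaw -46.35769671568878 turned 0.00100699765635636 w 15.130010223845476 [ 8.3 -6.3 -2.1] [-1.05 -1.31 -0.03] [-0.09  0.55  0.15  1.78 -0.1   0.81 -0.7 ]
```

Request:
apply_moves:
  plan:
    - {"slide": [0, 0.0015, 0], "spin": 3}
    - {"slide": [0, 0.0015, 0], "spin": 6}
    - {"slide": [0, 0.0015, 0], "spin": 9}
    - {"slide": [0, 0.0015, 0], "spin": 12}
    - {"slide": [0, 0.0015, 0], "spin": 15}
    - {"slide": [0, 0.0015, 0], "spin": 18}
    - {"slide": [0, 0.0015, 0], "spin": 20}
    - {"slide": [0, 0.0015, 0], "spin": 22}
    - {"slide": [0, 0.0015, 0], "spin": 23}
    - {"slide": [0, 0.0015, 0], "spin": 23}

```text
time: 36.65
eef_pos: [602.5, -46.3, 98.2]
orientation: [2.025, 0.37, -2.024]
force: [-1.4, 0.2, 6.0]
width: 14.7
```

```bash
python3 k.py
```

```text
36.65 [602.5 -46.3  98.2] yaw -69.31207305418764 turned 0.40163644250504177 w 14.712867275536341 [-1.4  0.2  6. ] [0.22 0.45 0.11] [-0.16  0.56  0.24  1.79 -0.18  0.82 -1.04]
```

Request:
apply_moves:
  plan:
    - {"slide": [0, 0, 0], "spin": 3}
    - {"slide": [0, 0, 0], "spin": 6}
    - {"slide": [0, 0, 0], "spin": 9}
    - {"slide": [0, 0, 0], "spin": 12}
    - {"slide": [0, 0, 0], "spin": 15}
    - {"slide": [0, 0, 0], "spin": 18}
    - {"slide": [0, 0, 0], "spin": 20}
    - {"slide": [0, 0, 0], "spin": 22}
    - {"slide": [0, 0, 0], "spin": 23}
    - {"slide": [0, 0, 0], "spin": 23}

```text
time: 37.9
eef_pos: [602.6, -46.1, 98.2]
orientation: [-2.202, 0.044, 2.2]
force: [-1.0, 0.2, 5.4]
width: 15.0
```

```bash
python3 k.py
```

```text
37.9 [602.6 -46.1  98.2] yaw -92.30298617757677 turned 0.8029035745481555 w 14.989424506378635 [-1.   0.2  5.4] [0.45 0.32 0.13] [-0.23  0.57  0.34  1.79 -0.25  0.82 -1.38]
```

Request:
apply_moves:
  plan:
    - {"slide": [0, 0, 0], "spin": 3}
    - {"slide": [0, 0, 0], "spin": 6}
    - {"slide": [0, 0, 0], "spin": 9}
    - {"slide": [0, 0, 0], "spin": 12}
    - {"slide": [0, 0, 0], "spin": 15}
    - {"slide": [0, 0, 0], "spin": 18}
    - {"slide": [0, 0, 0], "spin": 20}
    - {"slide": [0, 0, 0], "spin": 21.5}
    - {"slide": [0, 0, 0], "spin": 22.5}
    - {"slide": [0, 0, 0], "spin": 22.7}

```text
time: 39.15
eef_pos: [602.7, -46.0, 98.2]
orientation: [-1.98, 0.438, 1.979]
force: [0.0, 1.4, 4.6]
width: 15.2
```

```bash
python3 k.py
```

```text
39.15 [602.7 -46.   98.2] yaw -114.99518283693313 turned 1.198957120763982 w 15.166017921593596 [0.  1.4 4.6] [0.66 0.04 0.2 ] [-0.3   0.59  0.44  1.79 -0.32  0.83 -1.72]
```

```bash
python3 tilt.py t5.png | grep -E ' (95|65|45) '; python3 - <<'E'
from h import *
f=cam('wrist')
ims=[]
for n in('scene','side'):
    f=cam(n);C=cloud(f);d=np.hypot(C[...,0]-602.5,C[...,1]+45.5)
    m=(C[...,2]>95)&(C[...,2]<118)&(d<32)&(f['z_map']>0);s=C[m]
    # white pointer & home dial
    g=cv2.cvtColor(f['image'],cv2.COLOR_BGR2GRAY);w=(C[...,2]>95)&(d<32)&(g>110)&(f['z_map']>0)
    p=C[w];print(n,len(s),'pointer',len(p),p.mean(0).round(1) if len(p) else '', np.degrees(np.arctan2(*(p.mean(0)[:2]-[602.5,-45.5])[::-1])) if len(p) else '')
    v,u=np.where((d<110)&(f['z_map']>0)&(C[...,2]<125));a,b=int(u.mean())-80,int(v.mean())-75
    ims.append(cv2.resize(f['image'][b:b+150,a:a+130],(390,450),interpolation=2))
cv2.imwrite('pics/fin.png',np.hstack(ims))
E
```

```text
scene 95 169 [-22.5 -23. ] [20.1 16.9]
scene 65 49 [-10.7 -24.5] [ 22.2 -16.4]
scene 45 41 [-11.5 -23.6] [ 22.4 -17.2]
side 105 45 [  1.3 -12.9] [16.6 16. ]
side 95 177 [-13.  -19.6] [24.2 21.8]
side 65 18 [ -6.6 -18.2] [23.2 24.4]
side 45 18 [-12.7 -19.4] [23.4 23.9]
scene 221 pointer 0  
side 185 pointer 3 [614.  -69.4 190.2] -64.24120430018678
```

View pics/fin.png

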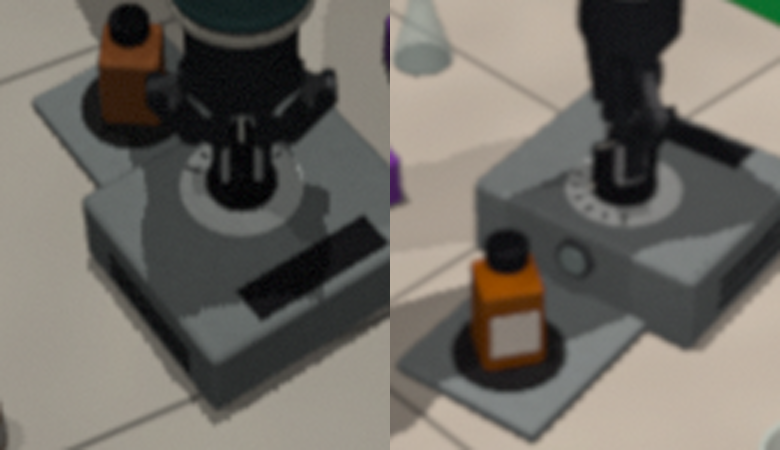

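The bottle is upright and centred on the pad (side crop, 508,300), and the fingers are holding the bar. One last reading, then I'll hand in.

```bash
python3 k.py; python3 -c "
from workcell import ctrl
print(ctrl.sign_off())"
```

```text
39.4 [602.7 -46.   98.2] yaw -114.9778883365343 turned 1.1986552747895352 w 15.19558075739608 [-0.3  1.6  4.8] [ 0.64 -0.03  0.15] [-0.3   0.59  0.44  1.79 -0.32  0.83 -1.72]
the job is handed in; nothing more can be done
None
```

I stood the amber bottle upright, cap up, on the photometer pad and let go of it. I then turned the knob through two stops to the third, and handed the job in at 39.4 s while still holding it there.

**Bottle:** On the first try it swung through when I loosened the grip and dropped from about 100 mm onto the bench. I gripped the cap again and loosened in finer steps until the bottle hung almost upright, about 13° off. I pivoted it up on the pad, where it stood 10 mm off centre, then lifted and shifted it. After release, both fixed cameras showed it upright and within about 1–2 mm of the pad's centre.

**Knob:** The gripper's turn read 0.402, 0.803 and finally 1.199 rad, against stops at 0.4, 0.8 and 1.2. It stayed steady to the last reading, with 0.15–0.20 N m on the wrist.

**Not confirmed:**
- **Pointer:** it was hidden between the fingers, so the knob angle comes from the gripper's rotation, not from seeing it on the mark.
- **Clicks:** I counted them by angle only, not by feel.
- **Beaker, flask and dropper bottle:** I didn't touch them on purpose, but I didn't re-measure their positions at the end.

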